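Find a tube parcel's heavy side on the turner and hold it down

TASK

The tube parcel in the blue turner has something heavy packed against one side of it, hidden from view: take the crank's red handle, turn the tube at least half a turn from where it stands to feel which side is heavy, then bring that side straight down and keep it there, ready for a this-way-up label on top. Finish still gripping the red handle, with the tube at rest: do not let go. Leave the other things on the counter where they are.

Things in the scene. Friction and masses are not known exactly. Their poses are not given: they have to be found in the camera images.
- axle (a point): fixed point on the turner's level axle line, 150 mm above the counter: the centre of the circle that the middle of the red handle travels. Axes are the turner's: y along the axle, away from the tube and out past the crank; z up; x = y cross z, level, across the axle.
- stand: blue stand, bolted down: base plate 160 mm along x, 240 mm along y, 12 mm thick, and two posts to 176 mm high with outer faces at y = +-114 mm. Origin: centre of the underside; the axle lies 150 mm above it along y, the axle point at y = 195 mm. Same axes as the axle point.
- tube_mid (a point): middle of the tube parcel, on the axle line (fixed axes of the stand): brown cardboard, 150 mm in diameter, 160 mm long, white end caps, yellow bands, one white label. The weight inside is fixed to it and cannot shift; its direction has no set relation to the crank or the label.
- handle: the crank's red round handle, 24 mm in diameter, 80 mm long, parallel to the axle and 55 mm off it; origin on its centre line, 46 mm from its end at the crank bar, 34 mm from the free end. A sleeve that spins freely on its pin: pinched across the axle from above it can be carried all the way round without turning the wrist. Its own orientation means nothing.
- crank (a point): where the axle ends, in the outer face of the flat steel crank bar (fixed axes of the stand), 54 mm from the axle point. The bar is 22 mm wide and 12 mm thick and reaches 66 mm both ways from the axle, red handle on one end, dark ball as counterweight on the other: crank and handle are balanced.
- tube (a joint): angle of tube and crank, rad, unlimited both ways. At 0 the handle is above the axle; it lies at x = 55 sin, z = 55 cos mm in the axle point's axes. The axle drags with a steady 0.33 N m or so: the tube stays where it is left. The hidden weight adds or takes off up to 0.2 to 0.28 N m: turning is harder while the heavy side is lifted, easier while it comes down.
- big_carton: taped brown carton 200 x 150 x 110 mm with a small white blank label; origin: centre of its underside; a bystander, loose
- small_carton: taped brown carton 150 x 110 x 70 mm with a small white blank label; origin: centre of its underside; a bystander, loose
- tape_roll: roll of brown packing tape lying flat, 100 mm across, 48 mm high; origin: centre of its underside; a bystander, loose
- phone: black phone lying flat, 155 x 75 x 9 mm; origin: centre of its underside; a bystander, loose
- scanner: hand scanner lying down, black head and orange grip, about 200 x 60 x 40 mm; origin: under it, near the middle; a bystander, loose
- pen_pot: white pot of pens, 80 mm across, 100 mm high, pens up to 160 mm; origin: centre of its underside; a bystander, loose

How it is judged:
On the way:
1. the tube has been cranked, by its handle, about half a turn away from where it stood (distance of handle from where it was at the start of the episode above 0.104 m and contact force between the fingers and handle above 1 N), for 0.05 s.
At the end, for the whole second after the job is handed in: the heavy side of the tube points straight down within about 20 degrees, the tube is at rest (under 0.1 rad/s), and the fingers still hold the red handle (over 2 N) (z of contents_c0 in the frame of axle below -0.04 m and x of contents_c0 in the frame of axle between -0.0185 and 0.0185 m and contact force between the fingers and handle above 2 N and velocity of joint tube between -0.1 and 0.1 rad/s); the arm keeps its last pose, push and grip.
It fails at once if a bystander on the counter was moved (more than 25 mm) (distance of any of big_carton, small_carton, tape_roll, phone, scanner, pen_pot from where it was at the start of the episode above 0.025 m).
It also fails if it takes over 72 s, if anything falls off the work surface, if the arm or the gripper's body presses on something with over 40 N, if the wrist force passes 120 N, or if a joint passes its speed limit or range.

ROBOT

A 7-joint arm with a two-finger parallel gripper is mounted at the origin on the work surface. World frame = base frame: x ahead of the robot, y to its left, z up, the work surface at z = 0. Lengths are in m, angles in rad, forces in N, time in s.
With the tool pointing down it reaches from about 0.4 to 0.875 m from the base axis. Payload 19.3 kg.
Tool frame: the origin (TCP) lies midway between the tips of the shut fingers; the grasp point (between the pads) lies 19 mm behind it; z points along the fingers, y is the line along which they close (so a half turn about z gives the same grasp; the last joint's range is limited). The gripper opens to 85 mm and grips with 20 to 120 N. Pads are 22 mm wide; open, the fingers measure 114 mm over their backs; the gripper's body (76 mm by 85 mm) begins 54 mm behind the grasp point. The pads swing forward as they close: fully open they stand 13 mm farther back than shut.
Start: joints at [1.209, 0.521, -0.036, 1.599, 0.021, 1.021, -0.113], TCP at [0.18, -0.599, 0.231] pointing down, gripper open.
Joint ranges: [-2.91, 2.91], [-0.3, 2.13], [-1.5, 1.42], [0.17, 2.43], [-1.26, 4.41], [0.16, 1.93], [-2.52, 2.52]. Speed limits (rad/s): [1.89, 1.89, 2.39, 2.39, 3.01, 3.01, 3.01].

INTERFACE

Orientations are given as [roll, pitch, yaw] about the fixed x, y, z axes, in that order (R = Rz(yaw) Ry(pitch) Rx(roll)).
In Python, from workcell import bot gives the robot as it stands.
- The arm moves only by the shell command python3 nudge.py [FORCE], which reads ROWS from standard input. ROWS is a JSON object whose key "segments" holds a list of rows, 1 to 5 of them, each of 7 numbers: the finger opening in m, then dx, dy, dz in m, then a rotation vector rx, ry, rz in rad; each row is the pose to reach, as a shift and turn from the pose commanded when the command began, along the tool's axes at that moment; what a row does not reach only later rows make up. A row lasts 1/8 s, in which the tool goes at most 0.0625 m and 0.188 rad, less where a joint would pass 70% of its speed; a pose out of reach is approached as far as the arm can. The fingers move at their own pace and stop on an object; FORCE is the grip in N (left out, the last holds). Time passes only in rows, so rows that do not move let the fingers close. It prints the time, the measured TCP pose, the force, the opening and the grip force at its end. Input that does not fit is refused with a message, and nothing moves.
- bot.observe(): the state, without advancing time (a new reading comes with each control period).
- bot.grab_frame(name): name is "side" or "top"; returns the picture (384x512x3 uint8, blue, green, red); there is no depth.
- bot.calibration(name): a dict with "vfov" (degrees; the focal length in pixels is half the picture's height over the tangent of half this angle, whatever the lens; pixels are square), "cx", "cy" (the principal point, pixels), "eye" and "attitude" of the camera in the world. Camera axes: x right, y down, z forward; pixel columns grow to the right and rows downward; lengths in m; the calibration is good to about 2 mm. A picture is of the moment at which its call begins. calibration takes no time and is no camera call.
- bot.job_done(): hands the job in; it is judged then, once.
The state is a dict: "clock": time; "qpos": joint angles; "qd": joint speeds; "joint_efforts": joint torques, N m; "position": TCP position; "tool_rot": TCP orientation; "force": force on the tool from outside, world axes, zero at the start; "moment": the same for the moment, N m; "grip_width": finger opening in m; "finger_force": force on a finger pad.
Only numpy, scipy, OpenCV 4.12 (cv2) and the standard library are available. Lean on these libraries where they do the work, as an engineer would, in place of code of your own. Each camera call takes 0.05 s, during which the arm holds its last target. There are 200 camera calls.

## Working session

There is one attempt and no reset: what is moved stays moved. The work goes in short steps, Python scripts to look and compute and a shell command to move; the robot and the scene stay as the last step left them, time stands still between calls to the robot, and variables do not carry over. Pictures are saved under pics/ and viewed, at most 10 in all, crops included, and the job is handed in when it is done.

```bash
ls; mkdir -p pics; python3 - <<'E'
from workcell import bot
import cv2
for n in("side","top"):
    cv2.imwrite(f"pics/{n}0.png",bot.grab_frame(n)); print(bot.calibration(n))
print(bot.observe())
E
```

```text
nudge.py
pics
workcell.py
{'vfov': 56.963315526428104, 'cx': 257.2119520050871, 'cy': 191.18495838285398, 'eye': array([0.14098183, 0.90849027, 1.09788902]), 'attitude': array([-2.3351834 , -0.00521105, -2.74028321])}
{'vfov': 55.27055611955434, 'cx': 253.37448455378657, 'cy': 187.50211992045928, 'eye': array([0.24652061, 0.01344037, 1.60792385]), 'attitude': array([-2.95835011, -0.01094189, -1.58471797])}
{'clock': 0.1, 'qpos': array([ 1.20881759,  0.5219537 , -0.03636354,  1.59991138,  0.02118655,
        1.02111254, -0.11282574]), 'qd': array([-0.00014586, -0.00113369,  0.00167829, -0.00143562,  0.00090702,
        0.00095433, -0.0020986 ]), 'joint_efforts': array([ 3.90278568e-03, -9.28492355e+01,  1.98413171e+00, -3.70536053e+01,
        1.81984319e-02,  5.37573185e-03,  4.69502504e-05]), 'position': array([ 0.17969482, -0.59831007,  0.23079751]), 'tool_rot': array([-3.14059250e+00,  4.00444151e-05,  2.91765604e-01]), 'force': array([0.25711172, 0.20196439, 0.20628988]), 'moment': array([-0.0229115 , -0.03081732,  0.04767716]), 'finger_force': 0.0, 'grip_width': 0.08501782314844422}
```

View pics/side0.png

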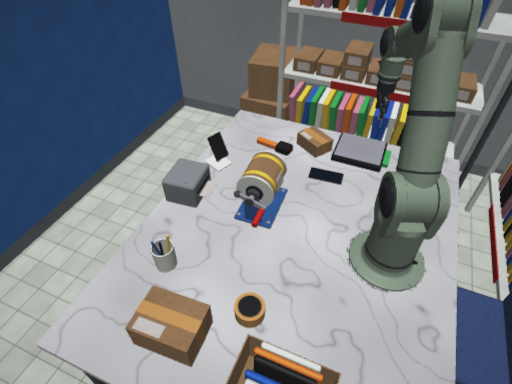

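View pics/top0.png

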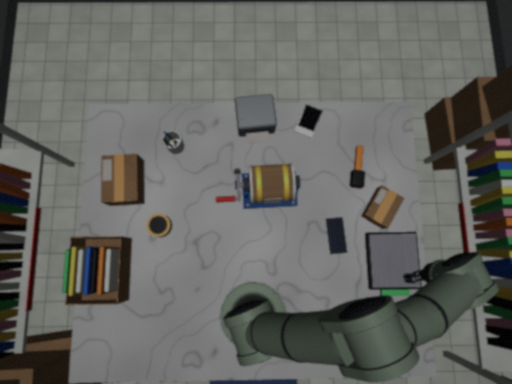

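Side view: blue turner, with the red handle at about (258,216) near the crank. Top view: red handle at about (226,199), tube at (272,183), axle roughly along world +y. The bystanders are well clear.

```bash
cat > h.py <<'E'
from workcell import bot
import cv2, numpy as np
from scipy.spatial.transform import Rotation as Ro
def ray(n,uv):
    c=bot.calibration(n); f=192/np.tan(np.radians(c["vfov"]/2))
    d=np.array([(uv[0]-c["cx"])/f,(uv[1]-c["cy"])/f,1]); d=Ro.from_euler("xyz",c["attitude"]).apply(d)
    return c["eye"],d/np.linalg.norm(d)
def plane(n,uv,z):
    e,d=ray(n,uv); return e+d*(z-e[2])/d[2]
def proj(n,P):
    c=bot.calibration(n); f=192/np.tan(np.radians(c["vfov"]/2))
    p=Ro.from_euler("xyz",c["attitude"]).inv().apply(np.array(P)-c["eye"]); return p[:2]/p[2]*f+[c["cx"],c["cy"]]
def tri(a,b):
    (e,d),(g,k)=ray("side",a),ray("top",b)
    s=np.linalg.lstsq(np.c_[d,-k],g-e,rcond=None)[0]
    p,q=e+s[0]*d,g+s[1]*k; return (p+q)/2,np.linalg.norm(p-q)
def red(im,box):
    h=cv2.cvtColor(im,cv2.COLOR_BGR2HSV); m=(((h[...,0]<6)|(h[...,0]>172))&(h[...,1]>150)&(h[...,2]>80)).astype(np.uint8)
    k=np.zeros_like(m); x,y,X,Y=box; k[y:Y,x:X]=1; return m*k
def ends(m):
    y,x=np.nonzero(m); p=np.c_[x,y].astype(float); c=p.mean(0)
    v=np.linalg.svd(p-c)[2][0] if len(p)<3000 else 0; t=(p-c)@v
    return c,c+v*t.min(),c+v*t.max(),len(p)
E
python3 - <<'E'
from h import *
S=cv2.imread("pics/side0.png");T=cv2.imread("pics/top0.png")
a=ends(red(S,(225,180,290,240)));b=ends(red(T,(200,180,260,220)));print(a,b)
print("centre",tri(a[0],b[0]))
for i in(1,2):
    for j in(1,2): print(i,j,tri(a[i],b[j]))
for n,I,box in(("side",S,(220,150,300,235)),("top",T,(225,155,310,215))):
    h=cv2.cvtColor(I,cv2.COLOR_BGR2HSV);m=cv2.inRange(h,(100,120,50),(125,255,255));k=np.zeros_like(m);x,y,X,Y=box;k[y:Y,x:X]=m[y:Y,x:X]
    pts=np.argwhere(k)[:,::-1].astype(np.int32);q=cv2.convexHull(pts)[:,0]
    print(n,len(pts),[ (tuple(map(int,p)),plane(n,p,.012)[:2].round(3)) for p in cv2.approxPolyDP(q,2,True)[:,0]])
o=np.hstack([cv2.resize(S[140:240,210:310],(400,400),interpolation=2),cv2.resize(T[140:240,215:315],(400,400),interpolation=2)])
cv2.imwrite("pics/z0.png",o)
E
```

```text
(array([257.36036036, 217.30630631]), array([261.69436634, 208.84347808]), array([253.12515233, 225.57621599]), 111) (array([225.32307692, 198.53846154]), array([216.96079311, 198.81517732]), array([234.00830778, 198.25105914]), 65)
centre (array([0.47490249, 0.10801489, 0.1341615 ]), np.float64(0.0005581934799320728))
1 1 (array([0.45523946, 0.13355016, 0.21473926]), np.float64(0.01361204364403438))
1 2 (array([0.47336099, 0.07219365, 0.14515068]), np.float64(0.0017295639817640877))
2 1 (array([0.47614947, 0.14288088, 0.12454275]), np.float64(0.0004130254149793847))
2 2 (array([0.4971721 , 0.0781063 , 0.04303467]), np.float64(0.01429964319464013))
side 659 [((286, 190), array([ 0.463, -0.194])), ((269, 227), array([0.454, 0.036])), ((235, 217), array([0.602, 0.041])), ((243, 201), array([ 0.611, -0.056])), ((280, 188), array([ 0.492, -0.196]))]
top 229 [((296, 203), array([ 0.47 , -0.195])), ((245, 207), array([0.456, 0.03 ])), ((243, 175), array([0.599, 0.037])), ((295, 200), array([ 0.484, -0.191]))]
```

View pics/z0.png

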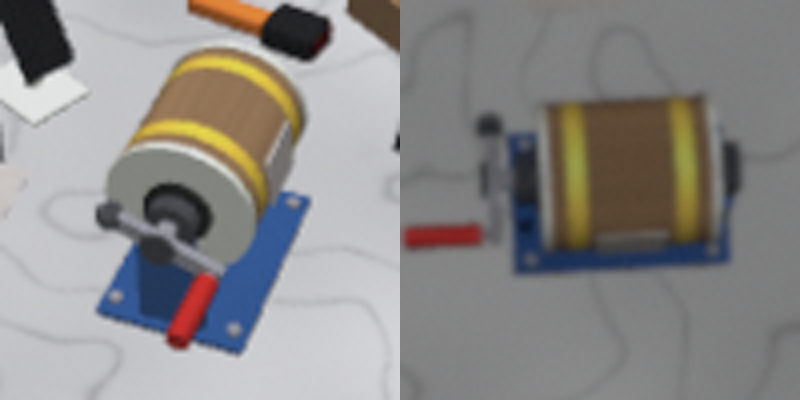

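The crop shows the handle low, on the robot's side (about 8 o'clock seen along the axle), with the ball opposite and the base plate nearly square to the world axes. Next I'll refine the axle centre from the ball and crank, then start moving.

```bash
cat >> h.py <<'E'
def go(p,yaw):
    s=bot.observe(); R=Ro.from_euler("xyz",s["tool_rot"])
    d=R.inv().apply(np.array(p)-s["position"]); r=(R.inv()*Ro.from_euler("xyz",[np.pi,0,yaw])).as_rotvec()
    print("shift",d.round(4),"rot",r.round(3),"at",s["position"].round(4))
E
python3 - <<'E'
from h import *
print("ball",tri((237,193.5),(237.2,171.2)),"crank",tri((249,201.7),(237,185)))
go([.45,-.35,.33],.9)
E
echo '{"segments": [[0.085, 0.05, 0, -0.04, 0, 0, 0], [0.085, 0.10, -0.03, -0.08, 0, 0, -0.1], [0.085, 0.155, -0.06, -0.10, 0, 0, -0.25], [0.085, 0.21, -0.085, -0.10, 0, 0, -0.4], [0.085, 0.265, -0.11, -0.10, 0, 0, -0.5]]}' | python3 nudge.py
python3 -c "
from h import *
go([.45,-.30,.33],1.0)"
```

```text
clock: 0.72
position: [0.3973, -0.4206, 0.3317]
tool_rot: [3.141, 0.0, 0.796]
force: [1.3, -0.8, -0.8]
grip_width: 0.0847
finger_force: 0.0
shift [ 0.123  -0.0468  0.0016] rot [ 0.001  0.    -0.204] at [ 0.3973 -0.4206  0.3317]
```

```bash
echo '{"segments": [[0.085, 0.05, -0.02, 0, 0, 0, -0.15], [0.085, 0.105, -0.045, -0.01, 0, 0, -0.25], [0.085, 0.16, -0.07, -0.02, 0, 0, -0.35], [0.085, 0.21, -0.1, -0.02, 0, 0, -0.45], [0.085, 0.26, -0.13, -0.02, 0, 0, -0.5]]}' | python3 nudge.py
python3 -c "
from h import *
go([.475,.118,.30],1.616)"
```

```text
clock: 1.35
position: [0.4864, -0.1439, 0.3512]
tool_rot: [3.142, 0.0, 1.294]
force: [1.1, 1.0, -0.3]
grip_width: 0.0847
finger_force: 0.0
shift [ 0.2488 -0.0825  0.0512] rot [ 0.     0.    -0.322] at [ 0.4864 -0.1439  0.3512]
```

```bash
echo '{"segments": [[0.085, 0.055, -0.02, 0, 0, 0, -0.1], [0.085, 0.11, -0.04, 0, 0, 0, -0.2], [0.085, 0.165, -0.06, 0, 0, 0, -0.3], [0.085, 0.22, -0.075, 0.01, 0, 0, -0.322], [0.085, 0.249, -0.0825, 0.035, 0, 0, -0.322]]}' | python3 nudge.py
echo '{"segments": [[0.085, 0, 0, 0, 0, 0, 0], [0.085, 0, 0, 0, 0, 0, 0]]}' | python3 nudge.py
python3 - <<'E'
from h import *
go([.4745,.118,.131-.019],1.616)
S=bot.grab_frame("side");T=bot.grab_frame("top")
cv2.imwrite("pics/z1.png",np.hstack([cv2.resize(S[100:250,190:340],(400,400),interpolation=2),cv2.resize(T[140:240,190:290],(400,400),interpolation=2)]))
E
```

```text
clock: 1.98
position: [0.4755, 0.1193, 0.3165]
tool_rot: [3.14, -0.001, 1.617]
force: [-0.3, 0.2, -0.4]
grip_width: 0.0851
finger_force: 0.0
clock: 2.22
position: [0.4757, 0.1157, 0.3164]
tool_rot: [-3.141, 0.0, 1.613]
force: [0.6, 0.8, -0.6]
grip_width: 0.085
finger_force: 0.0
shift [ 0.0024 -0.0011  0.2044] rot [-0.     0.    -0.003] at [0.4757 0.1157 0.3164]
```

View pics/z1.png

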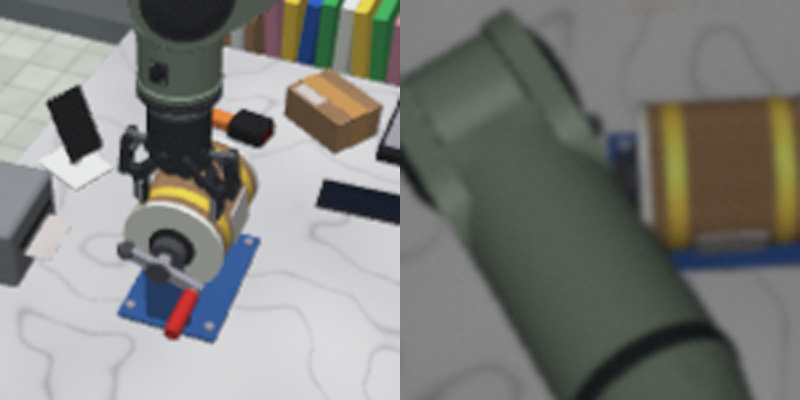

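The fingers are above the handle and straddle it across the axle, and nothing is in the way. Descend and grip.

```bash
echo '{"segments": [[0.085, 0.002, -0.001, 0.05, 0, 0, 0], [0.085, 0.002, -0.001, 0.1, 0, 0, 0], [0.085, 0.002, -0.001, 0.15, 0, 0, 0], [0.085, 0.002, -0.001, 0.19, 0, 0, 0], [0.085, 0.002, -0.001, 0.204, 0, 0, 0]]}' | python3 nudge.py 60
echo '{"segments": [[0.085, 0, 0, 0, 0, 0, 0], [0.0, 0, 0, 0, 0, 0, 0], [0.0, 0, 0, 0, 0, 0, 0], [0.0, 0, 0, 0, 0, 0, 0], [0.0, 0, 0, 0, 0, 0, 0]]}' | python3 nudge.py 60
echo '{"segments": [[0.0, 0, 0, 0, 0, 0, 0], [0.0, 0, 0, 0, 0, 0, 0], [0.0, 0, 0, 0, 0, 0, 0]]}' | python3 nudge.py 60
```

```text
clock: 2.95
position: [0.4741, 0.1174, 0.111]
tool_rot: [-3.14, 0.001, 1.613]
force: [0.5, 0.7, 0.6]
grip_width: 0.0848
finger_force: 0.0
clock: 3.58
position: [0.4747, 0.1183, 0.1127]
tool_rot: [3.141, 0.0, 1.614]
force: [-0.7, -1.2, 6.9]
grip_width: 0.0222
finger_force: 58.3
clock: 3.95
position: [0.4747, 0.1183, 0.1127]
tool_rot: [3.141, 0.0, 1.614]
force: [-1.5, -1.7, 8.0]
grip_width: 0.0221
finger_force: 58.3
```

```bash
python3 -c "
import numpy as np
p=lambda a:np.array([55*np.sin(np.radians(a)),-55*np.cos(np.radians(a))])
for a in range(-110,270,20): print(a,*[tuple((p(b)-p(a)).round(1)) for b in (a+7,a+14,a+20)])"
echo '{"segments": [[0, 0, -0.0013, -0.0045, 0, 0, 0], [0, 0, -0.0023, -0.0085, 0, 0, 0], [0, 0, -0.0025, -0.0092, 0, 0, 0]]}' | python3 nudge.py
```

```text
-110 (np.float64(-1.9), np.float64(-6.4)) (np.float64(-3.0), np.float64(-13.1)) (np.float64(-3.3), np.float64(-18.8))
-90 (np.float64(0.4), np.float64(-6.7)) (np.float64(1.6), np.float64(-13.3)) (np.float64(3.3), np.float64(-18.8))
-70 (np.float64(2.7), np.float64(-6.2)) (np.float64(6.1), np.float64(-11.9)) (np.float64(9.6), np.float64(-16.5))
-50 (np.float64(4.6), np.float64(-4.9)) (np.float64(9.8), np.float64(-9.1)) (np.float64(14.6), np.float64(-12.3))
-30 (np.float64(6.0), np.float64(-3.0)) (np.float64(12.3), np.float64(-5.2)) (np.float64(17.9), np.float64(-6.5))
-10 (np.float64(6.7), np.float64(-0.8)) (np.float64(13.4), np.float64(-0.7)) (np.float64(19.1), np.float64(0.0))
10 (np.float64(6.5), np.float64(1.6)) (np.float64(12.8), np.float64(3.9)) (np.float64(17.9), np.float64(6.5))
30 (np.float64(5.6), np.float64(3.7)) (np.float64(10.7), np.float64(8.1)) (np.float64(14.6), np.float64(12.3))
50 (np.float64(4.0), np.float64(5.4)) (np.float64(7.3), np.float64(11.2)) (np.float64(9.6), np.float64(16.5))
70 (np.float64(1.9), np.float64(6.4)) (np.float64(3.0), np.float64(13.1)) (np.floa
[... 505 characters left out ...]
 np.float64(0.8)) (np.float64(-13.4), np.float64(0.7)) (np.float64(-19.1), np.float64(0.0))
190 (np.float64(-6.5), np.float64(-1.6)) (np.float64(-12.8), np.float64(-3.9)) (np.float64(-17.9), np.float64(-6.5))
210 (np.float64(-5.6), np.float64(-3.7)) (np.float64(-10.7), np.float64(-8.1)) (np.float64(-14.6), np.float64(-12.3))
230 (np.float64(-4.0), np.float64(-5.4)) (np.float64(-7.3), np.float64(-11.2)) (np.float64(-9.6), np.float64(-16.5))
250 (np.float64(-1.9), np.float64(-6.4)) (np.float64(-3.0), np.float64(-13.1)) (np.float64(-3.3), np.float64(-18.8))
clock: 4.32
position: [0.4721, 0.1182, 0.1218]
tool_rot: [3.141, -0.0, 1.614]
force: [2.0, 0.1, -2.7]
grip_width: 0.0223
finger_force: 59.4
```

```bash
echo '{"segments": [[0, 0, -0.0006, -0.005, 0, 0, 0], [0, 0, -0.0008, -0.0096, 0, 0, 0]]}' | python3 nudge.py
echo '{"segments": [[0, 0, 0.0002, -0.005, 0, 0, 0], [0, 0, 0.0008, -0.010, 0, 0, 0], [0, 0, 0.002, -0.0145, 0, 0, 0], [0, 0, 0.0033, -0.0188, 0, 0, 0]]}' | python3 nudge.py
```

```text
clock: 4.58
position: [0.4712, 0.1181, 0.1313]
tool_rot: [-3.141, 0.0, 1.614]
force: [2.9, -1.7, -3.4]
grip_width: 0.0222
finger_force: 59.4
clock: 5.08
position: [0.4742, 0.1183, 0.15]
tool_rot: [-3.141, 0.0, 1.614]
force: [-1.8, -0.4, -4.4]
grip_width: 0.0221
finger_force: 59.4
```

```bash
f(){ grep -E "pos|^force"; }
echo '{"segments": [[0, 0, 0.0018, -0.0045, 0, 0, 0], [0, 0, 0.0041, -0.0087, 0, 0, 0], [0, 0, 0.0067, -0.0127, 0, 0, 0], [0, 0, 0.0096, -0.0165, 0, 0, 0]]}' | python3 nudge.py | f
echo '{"segments": [[0, 0, 0.0032, -0.0036, 0, 0, 0], [0, 0, 0.0068, -0.0068, 0, 0, 0], [0, 0, 0.0106, -0.0098, 0, 0, 0], [0, 0, 0.0146, -0.0123, 0, 0, 0]]}' | python3 nudge.py | f
echo '{"segments": [[0, 0, 0.0043, -0.0022, 0, 0, 0], [0, 0, 0.0087, -0.004, 0, 0, 0], [0, 0, 0.0133, -0.0055, 0, 0, 0], [0, 0, 0.0179, -0.0065, 0, 0, 0]]}' | python3 nudge.py | f
```

```text
position: [0.4833, 0.1187, 0.1664]
force: [-8.2, 0.1, -1.6]
position: [0.4976, 0.1193, 0.1788]
force: [-13.0, -1.1, 6.2]
position: [0.5161, 0.1202, 0.1859]
force: [-11.0, -1.9, 13.5]
```

```bash
f(){ grep -E "pos|^force"; }
echo '{"segments": [[0, 0, 0.0048, -0.0018, 0, 0, 0], [0, 0, 0.0096, -0.0023, 0, 0, 0], [0, 0, 0.0144, -0.0018, 0, 0, 0], [0, 0, 0.0191, -0.001, 0, 0, 0]]}' | python3 nudge.py | f
echo '{"segments": [[0, 0, 0.0046, 0.0011, 0, 0, 0], [0, 0, 0.0092, 0.0026, 0, 0, 0], [0, 0, 0.0136, 0.0043, 0, 0, 0], [0, 0, 0.0179, 0.0065, 0, 0, 0]]}' | python3 nudge.py | f
echo '{"segments": [[0, 0, 0.004, 0.0025, 0, 0, 0], [0, 0, 0.0078, 0.0055, 0, 0, 0], [0, 0, 0.0114, 0.0088, 0, 0, 0], [0, 0, 0.0146, 0.0123, 0, 0, 0]]}' | python3 nudge.py | f
echo '{"segments": [[0, 0, 0.0029, 0.0038, 0, 0, 0], [0, 0, 0.0055, 0.0078, 0, 0, 0], [0, 0, 0.0078, 0.012, 0, 0, 0], [0, 0, 0.0096, 0.0165, 0, 0, 0]]}' | python3 nudge.py | f
```

```text
position: [0.5351, 0.121, 0.1863]
force: [-8.8, -1.7, 3.6]
position: [0.5532, 0.1218, 0.18]
force: [-9.1, -1.8, 5.5]
position: [0.568, 0.1225, 0.1678]
force: [-8.3, -0.9, 6.6]
position: [0.5777, 0.123, 0.1514]
force: [-7.3, -1.2, 7.3]
```

```bash
f(){ grep -E "pos|^force"; }
echo '{"segments": [[0, 0, 0.0013, 0.0046, 0, 0, 0], [0, 0, 0.0024, 0.0093, 0, 0, 0], [0, 0, 0.0030, 0.014, 0, 0, 0], [0, 0, 0.0033, 0.0188, 0, 0, 0]]}' | python3 nudge.py | f
echo '{"segments": [[0, 0, -0.0002, 0.0048, 0, 0, 0], [0, 0, -0.0008, 0.0096, 0, 0, 0], [0, 0, -0.0018, 0.0142, 0, 0, 0], [0, 0, -0.0033, 0.0188, 0, 0, 0]]}' | python3 nudge.py | f
echo '{"segments": [[0, 0, -0.0018, 0.0045, 0, 0, 0], [0, 0, -0.0041, 0.0087, 0, 0, 0], [0, 0, -0.0067, 0.0127, 0, 0, 0], [0, 0, -0.0096, 0.0165, 0, 0, 0]]}' | python3 nudge.py | f
echo '{"segments": [[0, 0, -0.0032, 0.0036, 0, 0, 0], [0, 0, -0.0068, 0.0068, 0, 0, 0], [0, 0, -0.0106, 0.0098, 0, 0, 0], [0, 0, -0.0146, 0.0123, 0, 0, 0]]}' | python3 nudge.py | f
```

```text
position: [0.5812, 0.1231, 0.1327]
force: [-7.0, -1.1, 8.4]
position: [0.5782, 0.1229, 0.114]
force: [-4.8, -1.3, 9.6]
position: [0.5691, 0.1226, 0.0976]
force: [-1.0, -0.5, 8.1]
position: [0.5549, 0.1219, 0.0852]
force: [3.8, -0.6, 3.1]
```

Handle is past half a turn, and the resistance peaks near θ≈40°. Now turn back, sampling in the opposite direction so friction cancels.

```bash
f(){ grep -E "pos|^force"; }
echo '{"segments": [[0, 0, 0.004, -0.0025, 0, 0, 0], [0, 0, 0.0078, -0.0055, 0, 0, 0], [0, 0, 0.0114, -0.0088, 0, 0, 0], [0, 0, 0.0146, -0.0123, 0, 0, 0]]}' | python3 nudge.py | f
echo '{"segments": [[0, 0, 0.0029, -0.0038, 0, 0, 0], [0, 0, 0.0055, -0.0078, 0, 0, 0], [0, 0, 0.0078, -0.012, 0, 0, 0], [0, 0, 0.0096, -0.0165, 0, 0, 0]]}' | python3 nudge.py | f
echo '{"segments": [[0, 0, 0.0013, -0.0046, 0, 0, 0], [0, 0, 0.0024, -0.0093, 0, 0, 0], [0, 0, 0.0030, -0.014, 0, 0, 0], [0, 0, 0.0033, -0.0188, 0, 0, 0]]}' | python3 nudge.py | f
echo '{"segments": [[0, 0, -0.0002, -0.0048, 0, 0, 0], [0, 0, -0.0008, -0.0096, 0, 0, 0], [0, 0, -0.0018, -0.0142, 0, 0, 0], [0, 0, -0.0033, -0.0188, 0, 0, 0]]}' | python3 nudge.py | f
echo '{"segments": [[0, 0, -0.0018, -0.0045, 0, 0, 0], [0, 0, -0.0041, -0.0087, 0, 0, 0], [0, 0, -0.0067, -0.0127, 0, 0, 0], [0, 0, -0.0096, -0.0165, 0, 0, 0]]}' | python3 nudge.py | f
echo '{"segments": [[0, 0, -0.0032, -0.0036, 0, 0, 0], [0, 0, -0.0068, -0.0068, 0, 0, 0], [0, 0, -0.0106, -0.0098, 0, 0, 0], [0, 0, -0.0146, -0.0123, 0, 0, 0]]}' | python3 nudge.py | f
echo '{"segments": [[0, 0, -0.0043, -0.0022, 0, 0, 0], [0, 0, -0.0087, -0.004, 0, 0, 0], [0, 0, -0.0133, -0.0055, 0, 0, 0], [0, 0, -0.0179, -0.0065, 0, 0, 0]]}' | python3 nudge.py | f
```

```text
position: [0.5684, 0.1225, 0.097]
force: [-3.3, 2.2, -6.1]
position: [0.5779, 0.1229, 0.1136]
force: [-3.0, 3.1, -4.5]
position: [0.5811, 0.123, 0.1325]
force: [-1.4, 4.5, -3.3]
position: [0.5777, 0.1229, 0.1512]
force: [-0.7, 5.3, -2.5]
position: [0.5681, 0.1224, 0.1677]
force: [0.4, 5.4, -2.8]
position: [0.5534, 0.1218, 0.1799]
force: [0.5, 4.8, -3.3]
position: [0.5356, 0.121, 0.1864]
force: [1.6, 4.9, -5.0]
```

```bash
f(){ grep -E "pos|^force"; }
echo '{"segments": [[0, 0, -0.0048, -0.0008, 0, 0, 0], [0, 0, -0.0096, -0.0008, 0, 0, 0], [0, 0, -0.0144, -0.0004, 0, 0, 0], [0, 0, -0.0191, 0, 0, 0, 0]]}' | python3 nudge.py | f
echo '{"segments": [[0, 0, -0.0046, 0.0011, 0, 0, 0], [0, 0, -0.0092, 0.0026, 0, 0, 0], [0, 0, -0.0136, 0.0043, 0, 0, 0], [0, 0, -0.0179, 0.0065, 0, 0, 0]]}' | python3 nudge.py | f
echo '{"segments": [[0, 0, -0.004, 0.0025, 0, 0, 0], [0, 0, -0.0078, 0.0055, 0, 0, 0], [0, 0, -0.0114, 0.0088, 0, 0, 0], [0, 0, -0.0146, 0.0123, 0, 0, 0]]}' | python3 nudge.py | f
echo '{"segments": [[0, 0, -0.0029, 0.0038, 0, 0, 0], [0, 0, -0.0055, 0.0078, 0, 0, 0], [0, 0, -0.0078, 0.012, 0, 0, 0], [0, 0, -0.0096, 0.0165, 0, 0, 0]]}' | python3 nudge.py | f
echo '{"segments": [[0, 0, -0.0013, 0.0046, 0, 0, 0], [0, 0, -0.0024, 0.0093, 0, 0, 0], [0, 0, -0.0030, 0.014, 0, 0, 0], [0, 0, -0.0033, 0.0188, 0, 0, 0]]}' | python3 nudge.py | f
```

```text
position: [0.5169, 0.1201, 0.1865]
force: [4.0, 5.6, -7.1]
position: [0.4995, 0.1194, 0.1802]
force: [4.6, 4.1, -0.8]
position: [0.4844, 0.1187, 0.1678]
force: [1.5, 3.1, 5.5]
position: [0.4747, 0.1182, 0.1512]
force: [0.8, 2.5, 8.6]
position: [0.4712, 0.1181, 0.1323]
force: [-0.8, 2.2, 8.2]
```

Fit it: circle from positions, then drag and gravity from the tangential forces.

```bash
cat > fit.py <<'E'
import numpy as np
F=[(.4712,.1313,2.9,-3.4),(.4742,.15,-1.8,-4.4),(.4833,.1664,-8.2,-1.6),(.4976,.1788,-13,6.2),(.5161,.1859,-11,13.5),(.5351,.1863,-8.8,3.6),(.5532,.18,-9.1,5.5),(.568,.1678,-8.3,6.6),(.5777,.1514,-7.3,7.3),(.5812,.1327,-7,8.4),(.5782,.114,-4.8,9.6),(.5691,.0976,-1,8.1),(.5549,.0852,3.8,3.1)]
B=[(.5684,.097,-3.3,-6.1),(.5779,.1136,-3,-4.5),(.5811,.1325,-1.4,-3.3),(.5777,.1512,-.7,-2.5),(.5681,.1677,.4,-2.8),(.5534,.1799,.5,-3.3),(.5356,.1864,1.6,-5),(.5169,.1865,4,-7.1),(.4995,.1802,4.6,-.8),(.4844,.1678,1.5,5.5),(.4747,.1512,.8,8.6),(.4712,.1323,-.8,8.2)]
A=np.array([(*r,s) for L,s in((F,1),(B,-1)) for r in L])
x,z=A[:,0],A[:,1]; c=np.linalg.lstsq(np.c_[2*x,2*z,np.ones(len(x))],x*x+z*z,rcond=None)[0]
print("centre",c[:2],"r",np.sqrt(c[2]+c[0]**2+c[1]**2))
th=np.arctan2(x-c[0],z-c[1]); T=A[:,2]*np.cos(th)-A[:,3]*np.sin(th)
for nm,k in(("all",A[:,4]!=0),("fwd",A[:,4]>0),("back",A[:,4]<0)):
    M=np.c_[A[:,4],np.sin(th),np.cos(th)][k]; q=np.linalg.lstsq(M,T[k],rcond=None)[0]
    # force on tool T = -drag*s - G sin(th-te)
    print(nm,"drag",-q[0]*.055,"G",np.hypot(q[1],q[2])*.055,"th_e",np.degrees(np.arctan2(q[2],-q[1])),"rms",(T[k]-M@q).std())
    print(np.c_[np.degrees(th[k]),T[k],T[k]-M@q].round(1).tolist())
E
python3 fit.py
```

```text
centre [0.52620736 0.13209537] r 0.05496945599928432
all drag 0.33297710726752355 G 0.23155799664362148 th_e -54.09417884493598 rms 0.421364407189685
[[-90.8, -3.4, 0.1], [-71.0, -4.7, 0.1], [-51.4, -6.4, -0.1], [-31.5, -7.8, -0.2], [-10.6, -8.3, 0.6], [9.3, -9.3, 0.6], [29.4, -10.6, -0.4], [49.5, -10.4, -0.3], [69.4, -9.4, 0.2], [89.4, -8.5, 0.1], [109.2, -7.5, -0.2], [128.8, -5.7, 0.2], [148.5, -4.9, -0.4], [129.8, 6.8, 0.5], [109.7, 5.2, 0.4], [89.6, 3.3, -0.3], [69.6, 2.1, -0.5], [49.6, 2.4, 0.4], [29.6, 2.1, 0.2], [9.8, 2.4, 0.2], [-9.7, 2.7, -0.4], [-29.0, 3.6, -0.6], [-49.5, 5.2, -0.6], [-69.6, 8.3, 1.2], [-89.8, 8.2, -0.3]]
fwd drag 0.33463562177228257 G 0.2252941228022807 th_e -52.41004443843576 rms 0.2941641027738834
[[-90.8, -3.4, 0.1], [-71.0, -4.7, 0.0], [-51.4, -6.4, -0.2], [-31.5, -7.8, -0.3], [-10.6, -8.3, 0.5], [9.3, -9.3, 0.4], [29.4, -10.6, -0.5], [49.5, -10.4, -0.3], [69.4, -9.4, 0.2], [89.4, -8.5, 0.1], [109.2, -7.5, -0.1], [128.8, -5.7, 0.3], [148.5, -4.9, -0.2]]
back drag 0.3399746082846735 G 0.24437388291557266 th_e -56.32097262547974 rms 0.49143123148585277
[[129.8, 6.8, 0.1], [109.7, 5.2, 0.1], [89.6, 3.3, -0.4], [69.6, 2.1, -0.5], [49.6, 2.4, 0.5], [29.6, 2.1, 0.3], [9.8, 2.4, 0.3], [-9.7, 2.7, -0.2], [-29.0, 3.6, -0.5], [-49.5, 5.2, -0.5], [-69.6, 8.3, 1.1], [-89.8, 8.2, -0.4]]
```

Every fit agrees: drag 0.33 N m, weight 0.23 N m, and the heavy side is down at θ ≈ -54°. Go there.

```bash
echo '{"segments": [[0, 0, 0.0007, -0.0086, 0, 0, 0], [0, 0, 0.0027, -0.017, 0, 0, 0], [0, 0, 0.006, -0.025, 0, 0, 0], [0, 0, 0.0105, -0.0323, 0, 0, 0], [0, 0, 0.0105, -0.0323, 0, 0, 0]]}' | python3 nudge.py
echo '{"segments": [[0, 0, 0, 0, 0, 0, 0], [0, 0, 0, 0, 0, 0, 0], [0, 0, 0, 0, 0, 0, 0]]}' | python3 nudge.py
python3 - <<'E'
from h import *
s=bot.observe();p=s["position"];print(np.degrees(np.arctan2(p[0]-.5262,p[2]-.1321)),np.hypot(p[0]-.5262,p[2]-.1321),s["finger_force"],abs(s["qd"]).max())
S=bot.grab_frame("side");cv2.imwrite("pics/z2.png",cv2.resize(S[100:250,150:350],(800,600),interpolation=2))
E
```

```text
clock: 17.2
position: [0.4824, 0.1186, 0.1651]
tool_rot: [3.14, 0.0, 1.613]
force: [-2.0, 2.5, 7.3]
grip_width: 0.0219
finger_force: 61.7
clock: 17.58
position: [0.4821, 0.1186, 0.1648]
tool_rot: [3.141, 0.0, 1.614]
force: [-0.8, 2.1, 8.5]
grip_width: 0.0222
finger_force: 61.7
-53.44132104694725 0.054908483956382315 61.70256972312927 0.0010224571897527262
```

View pics/z2.png

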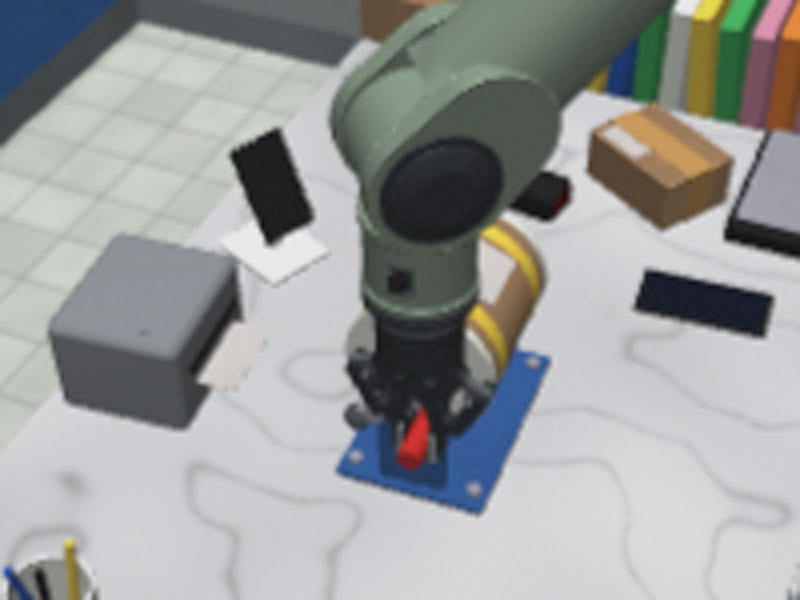

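The fingers still grip the red handle (crop ~(413,440)), the dark ball sits opposite at lower left (~(355,415)), and the bystanders in view have not moved. Handing in.

```bash
python3 -c "
from workcell import bot
print(bot.job_done())"
```

```text
the job is handed in; nothing more can be done
None
```

I handed the job in at about 17.6 s of the 72 s: the tube's heavy side is down, at crank angle about −53° against a force-fitted −54°, and the tube is at rest with the red handle still gripped at about 62 N; no verdict came back.

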